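# Third hand for a bracket in the hallway

## Task

Slide open the drawer of the wooden key box, leave it open, and lift out the T-shaped wooden bracket. Then be my third hand: hold the bracket upright in the air with the flat back of its plate squarely over the foam-rubber pad on the plywood upright, pushing it into the pad with a steady 10 newtons or so (under 5 is too loose, over 15 too hard), and finish while still gripping and pushing, because I will drive the screws from behind. Leave the other things on the shelf top alone.

Things in the scene. Friction and masses are not known exactly. Their poses are not given: they have to be found in the camera images.
- keybox: Wooden key box, 210 deep (x) x 210 wide (y) x 105 mm high, fixed to the shelf top. Origin: centre of its underside. Its drawer front faces its own -x and the drawer slides out along -x. The box's fixed top board covers the shut drawer from 90 mm in front of the origin (x = -90 mm) backwards.
- keybox_drawer0 (a joint): How far the drawer is out, m: 0 shut, 0.14 fully out; starts within 12 mm of shut, stays where left (about 1 N friction). Inside: 165 mm along x, 168 along y; floor 22 mm, side walls 83 mm, front panel 93 mm above the shelf top. The bracket stands near its middle and can be lifted clear of the box's top board once the drawer is out by about 110 mm.
- keybox_drawer0_handle (a point): Centre of the gripping part of the drawer's round wooden knob: 28 mm across, 16 mm thick (along the box's x), on a 12 mm neck, 35 mm in front of the drawer front, about 67 mm above the shelf top. Axes as the box's.
- bracket: Loose bracket of pale wood, a T seen from above, 50 mm high, about 70 g, standing upright in the drawer, its flat back facing roughly the box's +x. Origin: centre of the lower edge of the flat back; +x out of the back, y along the plate, z up. Plate: x -12 to 0, y -45 to 45 mm. Rib, to hold it by from above: 18 mm thick (y -9 to 9), x -62 to -12 mm. Both are the full 50 mm high.
- bracket_back (a point): Centre of the bracket's flat back: 25 mm above its origin; axes as the bracket's.
- board: Plywood upright fixed to the shelf top: panel 170 wide (y) x 18 thick (x from -9 to 9 mm) with its top edge 120 mm high, on a foot 110 (x) x 170 (y) x 12 mm. Origin: centre of the foot's underside. The side with the foam pad faces its own -x, so the bracket is pushed along the board's +x; two steel screw heads are on the other side.
- pad_face (a point): Centre of the front face of the dark foam-rubber pad, 80 wide (y) x 44 high (z), standing 14 mm out from the panel; 23 mm in front of the board's origin (x = -23 mm) when not pressed and 85 mm above the shelf top. Axes as the board's; it moves with the pad's face.
- pad (a joint): How far the pad's face is pressed in, in m: 0 free, grows with the push, springy at 1500 N/m (10 N is about 6.7 mm, 5 N 3.3 mm, 15 N 10 mm), hard stop at 12 mm.
- toy_car: Bystander: plastic toy car, 80 x 41 x 35 mm, loose. Origin under its centre.
- coin_dish: Bystander: shallow round stainless coin dish, 90 mm across, 18 mm high, loose. Origin under its centre.
- doorstop: Bystander: round rubber doorstop, 44 mm across, 30 mm high, loose. Origin under its centre.
- marble_jar: Bystander: glass jar of marbles with a clip-on lid, 72 mm across, 94 mm high, loose. Origin under its centre.
- glasses_case: Bystander: hard black glasses case, 155 x 60 x 40 mm, loose. Origin under its centre.
- polish_tin: Bystander: flat round polish tin, 76 mm across, 28 mm high, loose. Origin under its centre.
Things that resemble listed ones, but are neither listed nor needed, are in the scene too. What is shaped like the board but red is not meant.

How it is judged:
On the way, in this order (a step that is already met when the one before it is completed fails the run):
1. the drawer is pulled out by more than 100 mm (value of joint keybox_drawer0 above 0.1 m), for 0.2 s.
2. the bracket is lifted out of the drawer in the fingers, its underside above the box's drawer front (height (world z) of bracket above 0.095 m and contact force between the fingers and bracket above 1 N), for 0.2 s.
At the end, for the whole second after the job is handed in: Gripped and at rest, the bracket pushes on the pad with 5 to 15 N, its back touching the pad, centred on it within 12 mm sideways and in height, parallel to the board and upright within 0.12 rad, its underside over 40 mm above the shelf top; the drawer is out by over 80 mm (contact force between bracket and board between 5 and 15 N and y of bracket_back in the frame of pad_face between -0.012 and 0.012 m and z of bracket_back in the frame of pad_face between -0.012 and 0.012 m and x of bracket_back in the frame of pad_face between -0.006 and 0.004 m and angle between the x axis of bracket and the x axis of board, either way round below 0.12 rad and angle between bracket's own z axis and vertical below 0.12 rad and contact force between the fingers and bracket above 1 N and height (world z) of bracket above 0.04 m and linear speed of bracket below 0.02 m/s and value of joint keybox_drawer0 above 0.08 m); the arm keeps its last pose, push and grip.
It fails at once if the bracket is pushed against the board or pad with more than 22 N (contact force between bracket and board above 22 N).
It fails at once if the marble jar is tipped (angle between marble_jar's own z axis and vertical above 0.4 rad).
It fails at once if a bystander is shifted by more than 30 mm (distance of any of toy_car, coin_dish, doorstop, marble_jar, glasses_case, polish_tin from where it was at the start of the episode above 0.03 m).
It also fails if it takes over 64 s, if anything falls off the work surface, if the arm or the gripper's body presses on something with over 40 N, if the wrist force passes 120 N, or if a joint passes its speed limit or range.

## Robot

A 7-joint arm with a two-finger parallel gripper is mounted at the origin on the work surface. World frame = base frame: x ahead of the robot, y to its left, z up, the work surface at z = 0. Lengths are in m, angles in rad, forces in N, time in s.
With the tool pointing down it reaches from about 0.4 to 0.875 m from the base axis. Payload 19.3 kg.
Tool frame: the origin (TCP) lies midway between the tips of the shut fingers; the grasp point (between the pads) lies 19 mm behind it; z points along the fingers, y is the line along which they close (so a half turn about z gives the same grasp; the last joint's range is limited). The gripper opens to 85 mm and grips with 20 to 120 N. Pads are 22 mm wide; open, the fingers measure 114 mm over their backs; the gripper's body (76 mm by 85 mm) begins 54 mm behind the grasp point. The pads swing forward as they close: fully open they stand 13 mm farther back than shut.
Start: joints at [1.264, 0.521, -0.036, 1.599, 0.021, 1.021, -0.113], TCP at [0.147, -0.608, 0.231] pointing down, gripper open.
Joint ranges: [-2.91, 2.91], [-0.3, 2.13], [-1.5, 1.42], [0.17, 2.43], [-1.26, 4.41], [0.16, 1.93], [-2.52, 2.52]. Speed limits (rad/s): [1.89, 1.89, 2.39, 2.39, 3.01, 3.01, 3.01].

## Interface

Orientations are given as [roll, pitch, yaw] about the fixed x, y, z axes, in that order (R = Rz(yaw) Ry(pitch) Rx(roll)).
In Python, from workcell import bot gives the robot as it stands.
- The arm moves only by the tool move_arm, never from a script. Its argument "series" is a list of rows, each a list of 3 entries, a list of its own where there are three numbers: the shift along the tool's x, y, z in cm, then the turn, a rotation vector about the tool's x, y, z in rad, then the opening in per cent of the stroke, from 0 (shut) to 100 (fully open). A call has 1 to 20 rows; each row is the pose to reach, as a shift and turn from the pose commanded when the call began, along the tool's axes at that moment; what a row does not reach only later rows make up. A row lasts 1/12 s, in which the tool goes at most 41.7 mm and 7.16 degrees, less where a joint would pass 70% of its speed; a pose out of reach is approached as far as the arm can. A call with a gripper value outside its range is refused whole. The fingers move at their own pace and stop on an object; "squeeze" is the grip in N (left out, the last holds). Time passes only in rows, so rows that repeat a pose let the fingers close. It gives the time, the measured TCP pose, the force, the opening and the grip force at its end, in the units of the state.
- bot.observe(): the state, without advancing time (a new reading comes with each control period).
- bot.grab_frame(name): name is "side" or "top" or "wrist"; returns (picture, depth): 480x640x3 uint8, red, green, blue; 480x640 float32, m along the optical axis (not along the pixel's ray), 0 where there is no reading.
- bot.camera_params(name): a dict with "fovy" (degrees; the focal length in pixels is half the picture's height over the tangent of half this angle, whatever the lens; pixels are square), "cx", "cy" (the principal point, pixels), "R" (3x3) and "t" (3): a world point X has camera coordinates R X + t; the wrist camera has in their place "tool_from_camera" (4x4, takes a point from camera to tool coordinates, whose origin is the TCP and whose axes are the flange's). Camera axes: x right, y down, z forward; pixel columns grow to the right and rows downward; lengths in m; the calibration is good to about 2 mm. A picture is of the moment at which its call begins: read the wrist's pose just before it. camera_params takes no time and is no camera call.
- bot.job_done(): hands the job in; it is judged then, once.
Trained networks look in the newest picture that a camera, given by its name, has taken for a name from the list of things; names that differ only in an ending like _2 or _b are one class to them, and where a whole thing is asked for, a point or a joint stands for the part that bears it (a point fixed in the world has none). Each returns a list of dicts, best first, with "conf" (0 to 1); they miss things now and then, are a little off and sometimes report something else, mostly with a low value. They report only what shows in the picture. A call takes as long as a camera call. They do not tell look-alikes from the thing itself.
- bot.find_in(camera, thing): "bbox" ([left, top, right, bottom] in pixels, round what is visible of it).
- bot.trace(camera, thing): "mask" (480x640 bool, what is visible of it) and "bbox" ([left, top, right, bottom] in pixels, round what is visible of it).
The state is a dict: "clock": time; "qpos": joint angles; "qd": joint speeds; "joint_efforts": joint torques, N m; "position": TCP position; "tool_rot": TCP orientation; "force": force on the tool from outside, world axes, zero at the start; "moment": the same for the moment, N m; "grip_width": finger opening in m; "finger_force": force on a finger pad.
Only numpy, scipy, OpenCV 4.12 (cv2) and the standard library are available. Lean on these libraries where they do the work, as an engineer would, in place of code of your own. Each camera call takes 0.05 s, during which the arm holds its last target. There are 200 camera calls.

## Working session

There is one attempt and no reset: what is moved stays moved. The work goes in short steps, Python scripts to look and compute and a tool call to move; the robot and the scene stay as the last step left them, time stands still between calls to the robot, and variables do not carry over. Pictures are saved under pics/ and viewed, at most 10 in all, crops included, and the job is handed in when it is done.

Besides the shell and the picture viewer there is one more tool, called after "Emit:" as name(argument=value, ...), one argument or row to a line, values as JSON. move_arm: Moves the arm, as the interface text tells. Its arguments: {"type":"object","properties":{"series":{"type":"array"},"squeeze":{"type":"number"}},"required":["series"]}

```bash
mkdir -p pics; ls
cat > h.py <<'E'
import numpy as np, cv2
from workcell import bot
from scipy.spatial.transform import Rotation as Ro
def cam(n):
    c=bot.camera_params(n); f=240/np.tan(np.radians(c['fovy'])/2)
    if 'R' in c: R=np.array(c['R']);t=np.array(c['t']); return f,c['cx'],c['cy'],R.T,-R.T@t
    s=bot.observe(); T=np.array(c['tool_from_camera']); Rt=Ro.from_euler('xyz',s['tool_rot']).as_matrix()
    return f,c['cx'],c['cy'],Rt@T[:3,:3],Rt@T[:3,3]+np.array(s['position'])
def cloud(n):
    P=cam(n); im,d=bot.grab_frame(n); f,cx,cy,R,o=P
    v,u=np.mgrid[:480,:640]
    p=np.stack([(u-cx)/f*d,(v-cy)/f*d,d],-1)@R.T+o
    p[d==0]=np.nan
    return im,p
def save(im,name): cv2.imwrite('pics/'+name,im[:,:,::-1])
E
python3 - <<'E'
from h import *
s=bot.observe(); print(s)
for n in ['side','top']:
    im,p=cloud(n); np.save(n+'.npy',p); print(n,cam(n)[4])
    for th in ['keybox','keybox_drawer0_handle','bracket','board','pad_face','toy_car','coin_dish','doorstop','marble_jar','glasses_case','polish_tin']:
        for r in bot.trace(n,th)[:3]:
            q=p[r['mask']]; q=q[~np.isnan(q[:,0])]
            if len(q): print(th,round(r['conf'],2),np.round(r['bbox']),np.median(q,0).round(3),np.percentile(q,3,axis=0).round(3),np.percentile(q,97,axis=0).round(3))
    save(im,n+'0.png')
E
```

```text
pics
{'clock': 0.0, 'qpos': array([ 1.26381571,  0.52200952, -0.03631862,  1.60000515,  0.02119684,
        1.02107405, -0.11277803]), 'qd': array([-1.00773877e-05,  1.01598063e-04, -8.23427811e-04,  2.06704973e-03,
       -2.40753705e-03, -2.00586098e-03, -1.27152496e-03]), 'joint_efforts': array([-1.19516029e-03, -9.27091670e+01,  1.97974026e+00, -3.69934058e+01,
        1.78511767e-02,  8.08464159e-03, -9.64827927e-05]), 'position': array([ 0.14649209, -0.60724981,  0.23072964]), 'tool_rot': array([-3.14048433e+00,  8.01540929e-05,  2.36783345e-01]), 'force': array([-0.33442491,  0.13154171,  0.28604228]), 'moment': array([ 0.03912556, -0.00118417,  0.02134124]), 'finger_force': 0.0, 'grip_width': 0.08566141498748359}
side [ 0.39924264 -0.77885937  1.10367901]
keybox 0.91 [300. 132. 396. 217.] [0.673 0.229 0.104] [0.566 0.165 0.013] [0.784 0.368 0.11 ]
keybox_drawer0_handle 0.64 [296. 153. 327. 218.] [0.576 0.253 0.076] [0.535 0.165 0.018] [0.608 0.355 0.096]
keybox_drawer0_handle 0.36 [349. 262. 382. 289.] [ 0.653 -0.056  0.011] [ 0.613 -0.099  0.002] [ 0.69  -0.02   0.021]
brack
[... 2024 characters left out ...]
221.] [ 0.653 -0.063  0.008] [ 0.613 -0.1   -0.001] [ 0.688 -0.024  0.019]
doorstop 0.53 [348. 244. 362. 261.] [ 0.519 -0.06   0.022] [ 0.502 -0.077  0.006] [ 0.539 -0.041  0.029]
marble_jar 0.89 [504. 211. 540. 242.] [ 0.61  -0.49   0.087] [ 0.583 -0.529  0.007] [ 0.645 -0.467  0.093]
marble_jar 0.41 [344. 194. 373. 223.] [ 0.652 -0.063  0.008] [ 0.613 -0.101 -0.002] [ 0.687 -0.022  0.019]
glasses_case 0.71 [488. 294. 523. 355.] [ 0.358 -0.465  0.037] [ 0.289 -0.505  0.016] [ 0.427 -0.431  0.042]
glasses_case 0.55 [135. 219. 163. 246.] [0.53  0.499 0.025] [0.498 0.468 0.008] [0.562 0.533 0.031]
polish_tin 0.76 [137. 220. 165. 247.] [0.529 0.499 0.025] [0.498 0.468 0.004] [0.562 0.533 0.031]
```

View pics/top0.png

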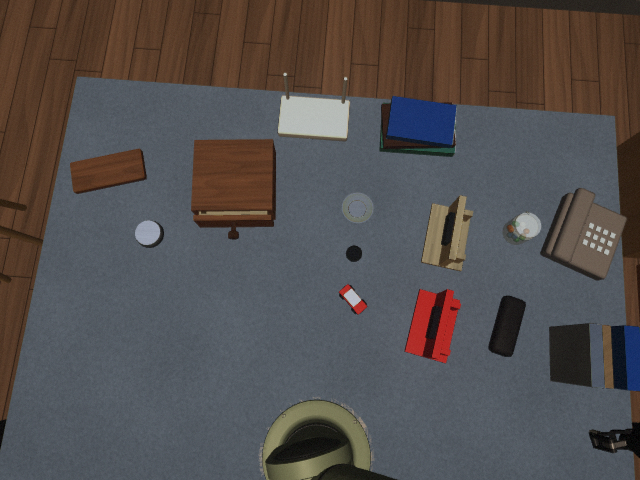

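Run:
```python
from h import *
im={n:cv2.imread(f'pics/{n}0.png')[:,:,::-1] for n in('top','side')}
P={n:np.load(n+'.npy') for n in im}
# board panels top edge
for n in im:
  p=P[n]
  for nm,x0,x1,y0,y1 in [('A',.23,.46,-.38,-.2),('B',.47,.71,-.4,-.22)]:
    m=(p[...,0]>x0)&(p[...,0]<x1)&(p[...,1]>y0)&(p[...,1]<y1)&(p[...,2]>.114)&(p[...,2]<.128)
    q=p[m]; r=cv2.minAreaRect(q[:,:2].astype('float32')); print(n,nm,len(q),np.round(np.array(r[0]),4),r[1:],q[:,2].mean(),im[n][m].mean(0))
    m=(p[...,0]>x0)&(p[...,0]<x1)&(p[...,1]>y0)&(p[...,1]<y1)&(p[...,2]>.1)&(p[...,2]<.112)
    q=p[m]; 
    if len(q)>5: r=cv2.minAreaRect(q[:,:2].astype('float32'));print('  pad top',len(q),np.round(r[0],4),r[1:],q[:,2].mean())
  m=(p[...,0]>.5)&(p[...,0]<.85)&(p[...,1]>.12)&(p[...,1]<.42)&(p[...,2]>.098)&(p[...,2]<.12)
  q=p[m]; r=cv2.minAreaRect(q[:,:2].astype('float32')); print(n,'boxtop',r,cv2.boxPoints(r).round(3).tolist(),q[:,2].mean())
  m=(p[...,0]>.5)&(p[...,0]<.58)&(p[...,1]>.18)&(p[...,1]<.36)&(p[...,2]>.05)&(p[...,2]<.084)
  q=p[m];print('knob',len(q),q.mean(0),q.min(0),q.max(0))
b=np.hstack([cv2.resize(im['side'][120:400,200:440],None,fx=2,fy=2),]); save(b,'sidecrop.png')
```

```text
top A 519 [ 0.3449 -0.2791] ((0.019547447562217712, 0.1692749410867691), 78.30366516113281) 0.11813796176385405 [167.66666667  38.57418112  34.75144509]
  pad top 256 [ 0.3469 -0.27  ] ((0.027662726119160652, 0.16857954859733582), 77.20734405517578) 0.10535477580325134
top B 440 [ 0.5894 -0.311 ] ((0.01911604031920433, 0.17053744196891785), 81.53250885009766) 0.1179839355340167 [144.275      129.44545455  98.24318182]
  pad top 243 [ 0.5896 -0.3019] ((0.029496410861611366, 0.170074000954628), 83.08543395996094) 0.10543745996072772
top boxtop ((0.6899825930595398, 0.27737635374069214), (0.1974250078201294, 0.21162272989749908), 5.500365257263184) [[0.5820000171661377, 0.37299999594688416], [0.6019999980926514, 0.16300000250339508], [0.7979999780654907, 0.18199999630451202], [0.777999997138977, 0.3919999897480011]] 0.10291968426630886
knob 327 [0.55916491 0.26674028 0.06964769] [0.52505849 0.1816603  0.05006335] [0.5776817  0.35836892 0.08390951]
side A 663 [ 0.3465 -0.2812] ((0.020532160997390747, 0.16883163154125214), 78.35821533203125) 0.12021813885179349 [192.45399698  64.10558069  58.40120664]
  pad top 326 [ 0.3487 -0.2736] ((0.03564248979091644, 0.16948804259300232), 78.65847778320312) 0.10683386701659661
side B 678 [ 0.5914 -0.3122] ((0.02188834547996521, 0.16972297430038452), 80.96880340576172) 0.12014038493110306 [172.41445428 151.00147493 117.79941003]
  pad top 290 [ 0.5921 -0.3041] ((0.037125732749700546, 0.16910062730312347), 82.10409545898438) 0.10656281612519877
side boxtop ((0.682891845703125, 0.2763596177101135), (0.21312366425991058, 0.2189800888299942), 4.975125789642334) [[0.5669999718666077, 0.37599998712539673], [0.5860000252723694, 0.15800000727176666], [0.7990000247955322, 0.1770000010728836], [0.7799999713897705, 0.39500001072883606]] 0.10584548539891928
knob 210 [0.55796487 0.26338216 0.07054356] [0.52613559 0.18034425 0.05008844] [0.57749372 0.35811327 0.08393564]
```

View pics/sidecrop.png

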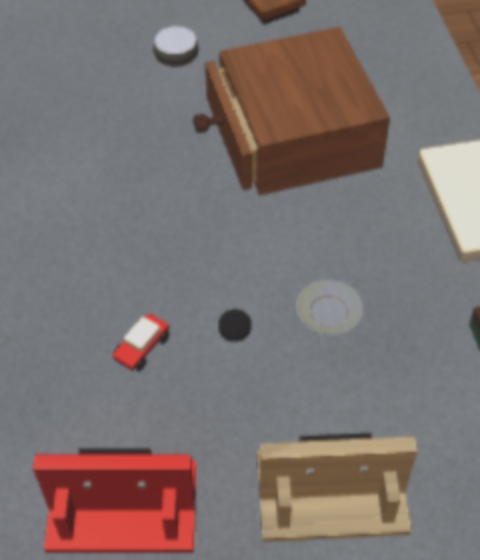

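The top view shows the key box at about (233,185) with the drawer slightly out and its knob at (233,233). The plywood board is at (455,235), with its pad towards +y, and the red decoy is at (440,325). In the side crop the screws face the camera and the pad is on the far side. I'll go to the box with the tool turned half round, so that the last joint also suits the board pose.

Emit:
move_arm(
  series=[
    [[42.7, -26.5, 0], [0, 0, -3.0], 100],
    [[42.7, -26.5, 0], [0, 0, -3.0], 100],
    [[42.7, -26.5, 0], [0, 0, -3.0], 100],
    [[42.7, -26.5, 0], [0, 0, -3.0], 100],
    [[42.7, -26.5, 0], [0, 0, -3.0], 100],
    [[42.7, -26.5, 0], [0, 0, -3.0], 100],
    [[42.7, -26.5, 0], [0, 0, -3.0], 100],
    [[42.7, -26.5, 0], [0, 0, -3.0], 100],
    [[42.7, -26.5, 0], [0, 0, -3.0], 100],
    [[42.7, -26.5, 0], [0, 0, -3.0], 100],
    [[42.7, -26.5, 0], [0, 0, -3.0], 100],
    [[51.9, -77.2, -4], [0, 0, -3.0], 100],
    [[51.9, -77.2, -4], [0, 0, -3.0], 100],
    [[51.9, -77.2, -4], [0, 0, -3.0], 100],
    [[51.9, -77.2, -4], [0, 0, -3.0], 100],
    [[51.9, -77.2, -4], [0, 0, -3.0], 100],
    [[51.9, -77.2, -4], [0, 0, -3.0], 100],
    [[51.9, -77.2, -4], [0, 0, -3.0], 100],
    [[51.9, -77.2, -4], [0, 0, -3.0], 100],
    [[51.9, -77.2, -4], [0, 0, -3.0], 100],
  ],
)

```text
clock: 2.87
position: [0.4692, 0.0945, 0.2592]
tool_rot: [3.142, 0.001, 2.742]
force: [1.9, -0.4, 0.9]
grip_width: 0.0852
finger_force: 0.0
```

Emit:
move_arm(
  series=[
    [[6.6, 15.7, 0], [0, 0, -0.49], 100],
    [[6.6, 15.7, 0], [0, 0, -0.49], 100],
    [[6.6, 15.7, 0], [0, 0, -0.49], 100],
    [[6.6, 15.7, 0], [0, 0, -0.49], 100],
    [[6.6, 15.7, 0], [0, 0, -0.49], 100],
    [[6.6, 15.7, 0], [0, 0, -0.49], 100],
    [[6.6, 15.7, 0], [0, 0, -0.49], 100],
  ],
)

```text
clock: 3.45
position: [0.4706, 0.263, 0.2584]
tool_rot: [-3.141, -0.001, -3.056]
force: [0.6, -0.6, 0.4]
grip_width: 0.0853
finger_force: 0.0
```

Run:
```python
from h import *
s=bot.observe(); print(s['position'],s['tool_rot'],s['qpos'],s['force'])
print(bot.camera_params('wrist'))
im,p=cloud('wrist'); np.save('w.npy',p); save(im,'w1.png')
for r in bot.trace('wrist','keybox_drawer0_handle')[:2]:
    q=p[r['mask']]; print(r['conf'],r['bbox'],np.nanmin(q,0),np.nanmax(q,0))
m=(p[...,0]>.5)&(p[...,0]<.552)&(p[...,1]>.22)&(p[...,1]<.31)&(p[...,2]>.055)&(p[...,2]<.09)
q=p[m];print('knob',len(q),q.mean(0),np.percentile(q,[2,98],axis=0) if len(q) else'')
```

```text
[0.4705679  0.26303305 0.2584463 ] [-3.14136181e+00 -5.07789227e-04 -3.05629949e+00] [ 0.07100296  0.501688   -0.96163996  1.76167227  0.45347834  1.11956761
  0.61878858] [ 0.574464   -0.60470461  0.42667367]
{'fovy': 69.22109550674546, 'cx': 321.92909922380613, 'cy': 240.8002559640497, 'tool_from_camera': array([[ 9.70380061e-05, -9.52857937e-01, -3.03416781e-01,
         7.75482688e-02],
       [ 9.99999805e-01, -9.45953212e-05,  6.16887073e-04,
        -7.41062877e-04],
       [-6.16507551e-04, -3.03416782e-01,  9.52857742e-01,
        -1.43063570e-01],
       [ 0.00000000e+00,  0.00000000e+00,  0.00000000e+00,
         1.00000000e+00]])}
0.77 [220.4, 264.7, 416.6, 338.2] [ 0.47258856  0.16378099 -0.00150081] [0.64717451 0.40005655 0.27265616]
knob 601 [0.5344122  0.26163659 0.07487391] [[0.52717652 0.24885394 0.05875815]
 [0.55049282 0.27457106 0.08164175]]
```

View pics/w1.png

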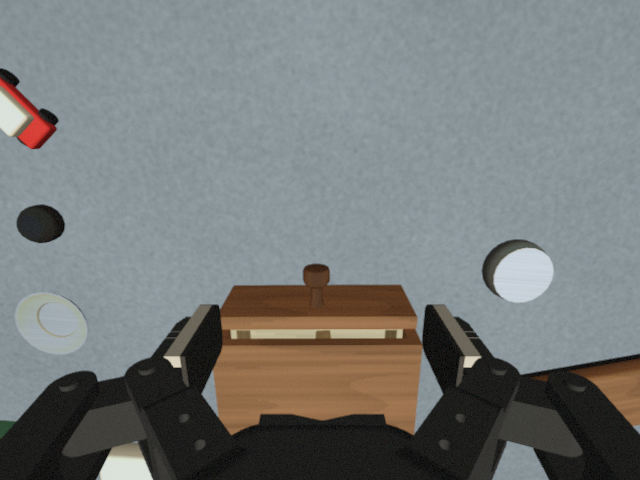

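The wrist view shows the knob at (316,272), right in front of the drawer, which stands a little open. Measured knob centre: about (0.5345, 0.2617, 0.067), which agrees with the text. Next I grip it and pull.

Emit:
move_arm(
  series=[
    [[-3.2, -0.6, 5], [0, 0, 0], 100],
    [[-6.4, -0.6, 9], [0, 0, 0], 100],
    [[-6.4, -0.6, 13], [0, 0, 0], 100],
    [[-6.4, -0.6, 17], [0, 0, 0], 100],
    [[-6.4, -0.6, 19.5], [0, 0, 0], 100],
    [[-6.4, -0.6, 21.4], [0, 0, 0], 100],
    [[-6.4, -0.6, 21.4], [0, 0, 0], 80],
    [[-6.4, -0.6, 21.4], [0, 0, 0], 30],
    [[-6.4, -0.6, 21.4], [0, 0, 0], 15],
    [[-6.4, -0.6, 21.4], [0, 0, 0], 15],
    [[-6.4, -0.6, 21.4], [0, 0, 0], 15],
    [[-6.4, -0.6, 21.4], [0, 0, 0], 15],
    [[-6.4, -0.6, 21.4], [0, 0, 0], 15],
    [[-6.4, -0.6, 21.4], [0, 0, 0], 15],
  ],
  squeeze=25,
)

```text
clock: 4.72
position: [0.5361, 0.2626, 0.0467]
tool_rot: [3.141, 0.003, -3.057]
force: [-0.9, -2.2, 12.8]
grip_width: 0.0269
finger_force: 23.8
```

Emit:
move_arm(
  series=[
    [[1, 0, 0], [0, 0, 0], 15],
    [[2.5, 0, 0], [0, 0, 0], 15],
    [[4, 0, 0], [0, 0, 0], 15],
    [[5.5, 0, 0], [0, 0, 0], 15],
    [[7, 0, 0], [0, 0, 0], 15],
    [[8.5, 0, 0], [0, 0, 0], 15],
    [[10, 0, 0], [0, 0, 0], 15],
    [[11.2, 0, 0], [0, 0, 0], 15],
    [[12.1, 0, 0], [0, 0, 0], 15],
    [[12.3, 0, 0], [0, 0, 0], 15],
    [[12.3, 0, 0], [0, 0, 0], 15],
    [[12.3, 0, 0], [0, 0, 0], 15],
    [[12.3, 0, 0], [0, 0, 0], 15],
  ],
)

```text
clock: 5.8
position: [0.4138, 0.2516, 0.0465]
tool_rot: [-3.141, 0.003, -3.057]
force: [0.1, -7.5, 23.1]
grip_width: 0.0265
finger_force: 25.4
```

Emit:
move_arm(
  series=[
    [[0, 0, 0], [0, 0, 0], 50],
    [[0, 0, 0], [0, 0, 0], 90],
    [[0, 0, 0], [0, 0, 0], 90],
    [[0, 0, 0], [0, 0, 0], 90],
    [[0, 0, -3], [0, 0, 0], 90],
    [[0, 0, -7], [0, 0, 0], 90],
    [[0, 0, -11], [0, 0, 0], 90],
    [[-1, 0, -15], [0, 0, 0], 90],
    [[-4, 0, -19], [0, 0, 0], 90],
    [[-7, 0, -20], [0, 0, 0], 90],
    [[-8.6, 0, -20], [0, 0, 0], 90],
    [[-8.6, 0, -20], [0, 0, 0], 90],
    [[-8.6, 0, -20], [0, 0, 0], 90],
  ],
)

```text
clock: 6.88
position: [0.4982, 0.2593, 0.2444]
tool_rot: [3.141, -0.001, -3.057]
force: [-1.3, -0.1, 0.2]
grip_width: 0.0769
finger_force: 0.0
```

Run:
```python
from h import *
s=bot.observe(); print(s['position'],s['tool_rot'],s['force'])
im,p=cloud('wrist'); np.save('w.npy',p); save(im,'w2.png')
for r in bot.trace('wrist','bracket')[:3]:
    q=p[r['mask']]; print(r['conf'],r['bbox'],np.nanpercentile(q,[2,50,98],axis=0).round(3).tolist())
    q=q[q[:,2]>np.nanpercentile(q[:,2],95)-.006]; rr=cv2.minAreaRect(q[:,:2].astype('float32')); print(rr,q[:,2].mean())
```

```text
[0.49818323 0.25930825 0.24442589] [ 3.14122237e+00 -6.44834464e-04 -3.05702368e+00] [-1.27913845 -0.09962765  0.23490863]
0.81 [284.8, 215.7, 379.9, 289.9] [[0.506, 0.233, 0.025], [0.553, 0.27, 0.071], [0.571, 0.316, 0.073]]
((0.537050724029541, 0.2707138657569885), (0.06247599422931671, 0.089297354221344), 10.772957801818848) 0.07201506413964658
```

View pics/w2.png

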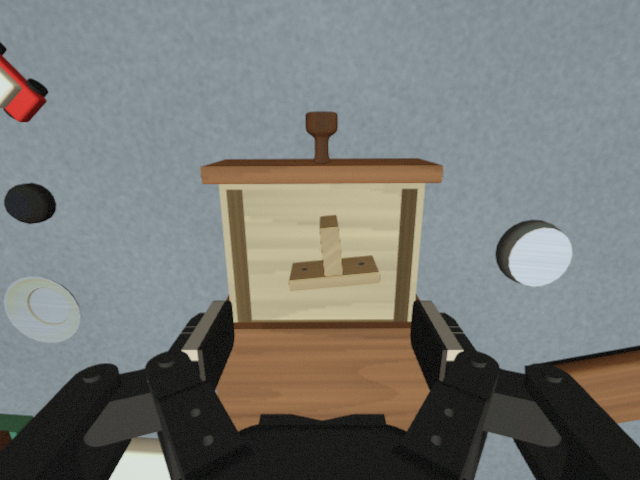

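The bracket is at (334,255), standing in the open drawer: rib towards the knob, back towards the box. The top outline measures 62×89 mm at height 72 mm, yaw 0.188, which matches the given sizes and the 22 mm floor. Now to descend on the rib.

Emit:
move_arm(
  series=[
    [[-3.4, 0.75, 4], [0, 0, -0.104], 90],
    [[-3.4, 0.75, 8], [0, 0, -0.104], 90],
    [[-3.4, 0.75, 12], [0, 0, -0.104], 90],
    [[-3.4, 0.75, 14], [0, 0, -0.104], 90],
    [[-3.4, 0.75, 17], [0, 0, -0.104], 90],
    [[-3.4, 0.75, 19.5], [0, 0, -0.104], 90],
    [[-3.4, 0.75, 21.1], [0, 0, -0.104], 90],
    [[-3.4, 0.75, 21.1], [0, 0, -0.104], 60],
    [[-3.4, 0.75, 21.1], [0, 0, -0.104], 20],
    [[-3.4, 0.75, 21.1], [0, 0, -0.104], 5],
    [[-3.4, 0.75, 21.1], [0, 0, -0.104], 5],
    [[-3.4, 0.75, 21.1], [0, 0, -0.104], 5],
    [[-3.4, 0.75, 21.1], [0, 0, -0.104], 5],
    [[-3.4, 0.75, 21.1], [0, 0, -0.104], 5],
    [[-3.4, 0.75, 21.1], [0, 0, -0.104], 5],
  ],
  squeeze=60,
)

```text
clock: 8.23
position: [0.5321, 0.27, 0.0352]
tool_rot: [3.141, 0.002, -2.953]
force: [-1.1, -0.6, 8.6]
grip_width: 0.0176
finger_force: 58.5
```

Emit:
move_arm(
  series=[
    [[0, 0, -2], [0, 0, 0], 5],
    [[0, 0, -5], [0, 0, 0], 5],
    [[0, 0, -9], [0, 0, 0], 5],
    [[0, 0, -13], [0, 0, 0], 5],
    [[0, 0, -17], [0, 0, 0], 5],
    [[0, 0, -19], [0, 0, 0], 5],
    [[0, 0, -19], [0, 0, 0], 5],
    [[0, 0, -19], [0, 0, 0], 5],
    [[0, 0, -19], [0, 0, 0], 5],
  ],
)

```text
clock: 8.98
position: [0.5312, 0.2693, 0.2235]
tool_rot: [-3.141, -0.0, -2.953]
force: [1.3, -0.1, -1.2]
grip_width: 0.0173
finger_force: 58.6
```

Emit:
move_arm(
  series=[
    [[0.5, -3, 0], [0, 0, 0.12], 5],
    [[0.5, -6, 0], [0, 0, 0.24], 5],
    [[0.5, -9, 0], [0, 0, 0.36], 5],
    [[0.5, -12, 0], [0, 0, 0.48], 5],
    [[0.5, -15, 0], [0, 0, 0.6], 5],
    [[0.5, -18, 0], [0, 0, 0.72], 5],
    [[0.5, -21, 0], [0, 0, 0.84], 5],
    [[0.5, -24, 0], [0, 0, 0.96], 5],
    [[0.5, -27, 0], [0, 0, 1.08], 5],
    [[0.5, -30, 0], [0, 0, 1.2], 5],
    [[0.5, -33, 0], [0, 0, 1.32], 5],
    [[0.5, -36, 0], [0, 0, 1.44], 5],
    [[0.5, -39, 0], [0, 0, 1.56], 5],
    [[0.5, -42, 0], [0, 0, 1.68], 5],
    [[0.5, -44, 0], [0, 0, 1.8], 5],
    [[0.5, -45, 0], [0, 0, 1.913], 5],
    [[0.5, -45, 0], [0, 0, 1.913], 5],
    [[0.5, -45, 0], [0, 0, 1.913], 5],
    [[0.5, -45, 0], [0, 0, 1.913], 5],
  ],
)

```text
clock: 10.57
position: [0.6108, -0.1718, 0.2231]
tool_rot: [-3.141, -0.001, 1.423]
force: [0.0, 0.5, -0.6]
grip_width: 0.0176
finger_force: 58.6
```

Run:
```python
from h import *
s=bot.observe(); print(s['position'],s['tool_rot'],s['force'],s['moment'],s['grip_width'],s['finger_force'],s['qpos'])
im,p=cloud('wrist'); np.save('w.npy',p); save(im,'w3.png')
for r in bot.trace('wrist','bracket')[:3]:
    q=p[r['mask']]; print('br',r['conf'],r['bbox'],np.nanpercentile(q,[2,50,98],axis=0).round(3).tolist())
x=[]
for n in['top','side']:
    im,p=cloud(n);np.save(n+'1.npy',p);save(im,n+'1.png')
    for th in ['bracket','pad_face']:
      for r in bot.trace(n,th)[:3]:
        q=p[r['mask']]; print(n,th,r['conf'],r['bbox'],np.nanpercentile(q,[2,50,98],axis=0).round(3).tolist())
b=lambda f,a:cv2.resize(cv2.imread('pics/'+f)[a[0]:a[1],a[2]:a[3]],(400,400))
cv2.imwrite('pics/c3.png',np.hstack([b('w3.png',(0,480,80,560)),b('side1.png',(270,430,280,440))]))
```

```text
[ 0.61083536 -0.17183343  0.22310569] [-3.14051535e+00 -6.07841195e-04  1.42274866e+00] [ 0.02413441  0.49004804 -0.59589076] [-0.00906142  0.01052007  0.03547874] 0.017616895814332952 58.6129492521286 [ 0.46677153  0.57492258 -0.43418783  1.56448505  0.26426201  1.06193811
 -0.18371161]
br 0.56 [218.0, 247.0, 422.5, 437.2] [[0.57, -0.203, 0.213], [0.612, -0.166, 0.26], [0.644, -0.146, 0.261]]
top bracket 0.63 [400.1, 196.7, 426.2, 227.1] [[0.559, -0.199, 0.214], [0.591, -0.19, 0.248], [0.617, -0.146, 0.311]]
top bracket 0.44 [191.4, 140.4, 276.0, 285.2] [[0.442, 0.169, 0.015], [0.613, 0.269, 0.099], [0.781, 0.374, 0.107]]
top bracket 0.24 [341.9, 191.6, 375.7, 223.1] [[0.612, -0.103, -0.003], [0.653, -0.064, 0.007], [0.692, -0.022, 0.019]]
side bracket 0.83 [344.5, 247.8, 387.9, 280.2] [[0.562, -0.215, 0.215], [0.607, -0.206, 0.251], [0.647, -0.165, 0.264]]
side bracket 0.36 [253.4, 277.8, 285.6, 307.7] [[0.364, -0.101, 0.007], [0.397, -0.072, 0.024], [0.432, -0.037, 0.038]]
```

View pics/c3.png

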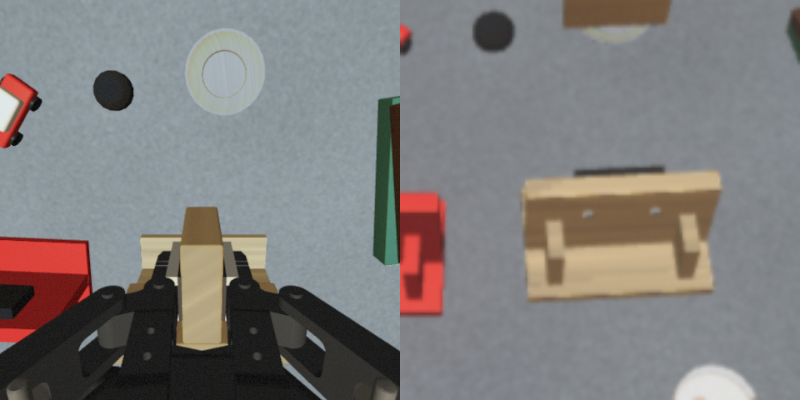

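The crops show the bracket held upright by the rib in the fingers, at (200,280) on the left. On the right its back is ahead of the plywood board, whose dark pad shows above the top edge at (620,170). Next, fit the bracket's back plane and the board in the same camera.

Run:
```python
from h import *
pos=np.array([.61084,-.17183]);
for n in['side','top']:
    p=np.load(n+'1.npy')
    box=lambda a,b,c,d,e,f:p[(p[...,0]>a)&(p[...,0]<b)&(p[...,1]>c)&(p[...,1]<d)&(p[...,2]>e)&(p[...,2]<f)]
    q=box(.54,.67,-.225,-.18,.217,.256)
    if len(q)>30:
        for _ in range(4):
            c=q.mean(0); nn=np.linalg.svd(q-c)[2][2]; nn*=-np.sign(nn[1]); q=q[np.abs((q-c)@nn)<.003]
        print(n,'back',len(q),c,'normal',nn,'yaw',np.arctan2(nn[1],nn[0]),'tilt',nn[2])
        lat=np.array([-nn[1],nn[0]]); l=(q[:,:2]-c[:2])@lat; cc=c[:2]+lat*(np.percentile(l,1)+np.percentile(l,99))/2
        print('lat extent',np.percentile(l,[1,99]),'z',np.percentile(q[:,2],[1,99]),'backcentre',cc,'rel TCP',cc-pos)
    t=box(.54,.67,-.22,-.12,.255,.275); print('top z',len(t),np.median(t[:,2]) if len(t) else'')
    q=box(.47,.71,-.36,-.26,.114,.128); r=cv2.minAreaRect(q[:,:2].astype('float32'));print('board',r,q[:,2].mean())
    # panel rear face
    q=box(.51,.67,-.34,-.31,.03,.11)
    if len(q)>100:
        for _ in range(5):
            c=q.mean(0); nn=np.linalg.svd(q-c)[2][2]; nn*=-np.sign(nn[1]); q=q[np.abs((q-c)@nn)<.003]
        print('panel',len(q),c,nn,np.arctan2(nn[1],nn[0]))
```

```text
side back 241 [ 0.60276864 -0.20807694  0.23029208] normal [-0.14448235 -0.98673017  0.07408393] yaw -1.7161884997043206 tilt 0.07408392927289292
lat extent [-0.04196454  0.04571989] z [0.21739941 0.2466998 ] backcentre [ 0.60462139 -0.20834823] rel TCP [-0.00621861 -0.03651823]
top z 478 0.2611322259500481
board ((0.5911922454833984, -0.31191015243530273), (0.021397745236754417, 0.16922876238822937), 81.6656494140625) 0.12005001425806791
panel 787 [ 0.60204464 -0.32217552  0.07434013] [-1.37700411e-01 -9.90473449e-01  9.71020990e-04] -1.70893572410994
top back 47 [ 0.57712283 -0.19351998  0.24200365] normal [-0.00921042 -0.99968375 -0.02340023] yaw -1.5800093978129246 tilt -0.02340023065917951
lat extent [-0.01711141  0.02065404] z [0.21929455 0.25592107] backcentre [ 0.57889358 -0.1935363 ] rel TCP [-0.03194642 -0.0217063 ]
top z 78 0.25856854700094123
board ((0.0, 0.0), (0.0, 0.0), 0.0) nan<stdin>:14: RuntimeWarning: Mean of empty slice.
  ret = ret.dtype.type(ret / rcount)
```

Run:
```python
from h import *
for n in['w','side1']:
    p=np.load(n+'.npy')
    q=p[(p[...,0]>.55)&(p[...,0]<.66)&(p[...,1]>-.215)&(p[...,1]<-.13)&(p[...,2]>.252)&(p[...,2]<.268)]
    for _ in range(5):
        c=q.mean(0); nn=np.linalg.svd(q-c)[2][2]; nn*=np.sign(nn[2]); q=q[np.abs((q-c)@nn)<.002]
    print(n,len(q),c,nn,np.ptp(q,0))
```

```text
w 7124 [ 0.61108637 -0.17161719  0.26017951] [ 3.08363268e-04 -3.14774889e-03  9.99994998e-01] [0.08015733 0.06839405 0.00393445]
side1 238 [ 0.60804881 -0.19204683  0.26053832] [-0.0074043  -0.04645755  0.99889282] [0.08755271 0.05830431 0.00590368]
```

Emit:
move_arm(
  series=[
    [[0, 0.15, 3], [0, 0, 0], 5],
    [[0, 0.15, 6.5], [0, 0, 0], 5],
    [[0, 0.15, 10], [0, 0, 0], 5],
    [[0, 0.15, 13], [0, 0, 0], 5],
    [[-1, 0.15, 15], [0, 0, 0], 5],
    [[-3, 0.15, 15], [0, 0, 0], 5],
    [[-5, 0.15, 15], [0, 0, 0], 5],
    [[-6, 0.15, 15], [0, 0, 0], 5],
    [[-6.5, 0.15, 15], [0, 0, 0], 5],
    [[-6.5, 0.15, 15], [0, 0, 0], 5],
    [[-6.5, 0.15, 15], [0, 0, 0], 5],
  ],
)

```text
clock: 11.88
position: [0.603, -0.2367, 0.074]
tool_rot: [3.141, -0.001, 1.418]
force: [0.9, -0.4, -1.7]
grip_width: 0.0176
finger_force: 58.7
```

Run:
```python
from h import *
s=bot.observe(); print(s['position'],s['tool_rot'],s['force'],s['grip_width'])
im,p=cloud('side');save(im,'side2.png')
im2,_=cloud('top');save(im2,'top2.png')
save(np.hstack([cv2.resize(im[280:430,310:460],(400,400)),cv2.resize(im2[160:290,390:520],(400,400))]),'c4.png')
```

```text
[ 0.60301303 -0.23674479  0.07402927] [ 3.14102449e+00 -6.15510504e-04  1.41820691e+00] [ 0.91247044 -0.3846138  -1.74792176] 0.017631024174823234
```

View pics/c4.png

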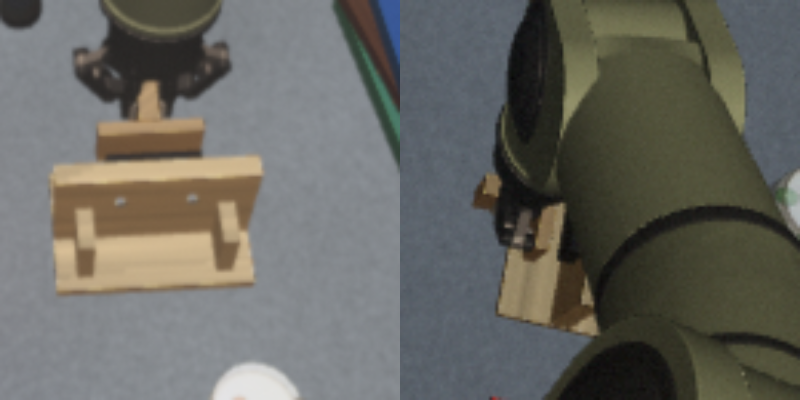

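The crops show the bracket in line with the pad, square to it and with a small gap left (left crop, plate at x 98–205, board at 55–262). Time to approach slowly.

Emit:
move_arm(
  series=[
    [[-0.4, 0, 0.1], [0, 0, 0], 5],
    [[-0.8, 0, 0.1], [0, 0, 0], 5],
    [[-1.1, 0, 0.1], [0, 0, 0], 5],
    [[-1.3, 0, 0.1], [0, 0, 0], 5],
    [[-1.4, 0, 0.1], [0, 0, 0], 5],
    [[-1.5, 0, 0.1], [0, 0, 0], 5],
    [[-1.5, 0, 0.1], [0, 0, 0], 5],
    [[-1.5, 0, 0.1], [0, 0, 0], 5],
    [[-1.5, 0, 0.1], [0, 0, 0], 5],
  ],
)

```text
clock: 12.73
position: [0.6004, -0.2524, 0.0727]
tool_rot: [-3.142, -0.0, 1.418]
force: [0.5, 0.0, -0.9]
grip_width: 0.0172
finger_force: 58.7
```

Emit:
move_arm(
  series=[
    [[-0.1, 0, 0], [0, 0, 0], 5],
    [[-0.2, 0, 0], [0, 0, 0], 5],
    [[-0.3, 0, 0], [0, 0, 0], 5],
    [[-0.4, 0, 0], [0, 0, 0], 5],
    [[-0.4, 0, 0], [0, 0, 0], 5],
    [[-0.4, 0, 0], [0, 0, 0], 5],
  ],
)

```text
clock: 13.23
position: [0.5999, -0.256, 0.0727]
tool_rot: [3.142, -0.001, 1.418]
force: [0.7, 4.9, -0.2]
grip_width: 0.0171
finger_force: 58.8
```

Emit:
move_arm(
  series=[
    [[-0.1, 0, 0], [0, 0, 0], 5],
    [[-0.2, 0, 0], [0, 0, 0], 5],
    [[-0.3, 0, 0], [0, 0, 0], 5],
    [[-0.35, 0, 0], [0, 0, 0], 5],
    [[-0.35, 0, 0], [0, 0, 0], 5],
    [[-0.35, 0, 0], [0, 0, 0], 5],
    [[-0.35, 0, 0], [0, 0, 0], 5],
  ],
)

```text
clock: 13.82
position: [0.5995, -0.2587, 0.0727]
tool_rot: [-3.142, -0.001, 1.419]
force: [0.2, 8.7, 0.3]
grip_width: 0.0174
finger_force: 58.8
```

Run:
```python
from h import *
F=[]
for i in range(8):
    im,p=cloud('side'); s=bot.observe(); F.append(s['force'])
print(np.array(F).mean(0),s['position'],s['tool_rot'],s['finger_force'])
box=lambda a,b,c,d,e,f:p[(p[...,0]>a)&(p[...,0]<b)&(p[...,1]>c)&(p[...,1]<d)&(p[...,2]>e)&(p[...,2]<f)]
q=box(.47,.71,-.36,-.298,.114,.128); print('board',cv2.minAreaRect(q[:,:2].astype('float32')))
q=box(.53,.67,-.302,-.225,.1,.125)
r=bot.trace('side','bracket')[:1]
for r in r:
    q=p[r['mask']]; q=q[(q[:,2]>.098)&(q[:,2]<.12)]; print(r['conf'],r['bbox'],cv2.minAreaRect(q[:,:2].astype('float32')),np.percentile(q[:,0],[2,98]),np.median(q[:,2]))
save(np.hstack([cv2.resize(im[280:430,310:460],(400,400))]),'c5.png')
```

```text
[-0.14550675  8.9197604   1.15475569] [ 0.59946083 -0.25867319  0.07274769] [-3.14150003e+00 -1.26870728e-03  1.41858408e+00] 58.83855700492859
board ((0.591352105140686, -0.3119696080684662), (0.021369654685258865, 0.16958896815776825), 81.99299621582031)
0.76 [348.1, 321.9, 387.9, 341.0] ((0.5970181226730347, -0.27169278264045715), (0.04874375835061073, 0.0893140509724617), 80.72510528564453) [0.55225666 0.63493305] 0.10983156818103823
```

View pics/c5.png

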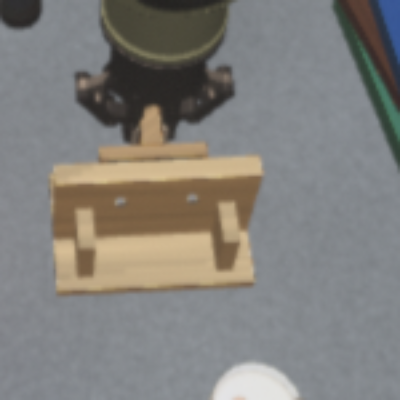

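The bracket is flush on the pad: lateral error is about 0, its centre is 85 mm up and the force is about 9 N. I'm handing in.

```bash
python3 -c "
from workcell import bot
print(bot.job_done())"
```

```text
the job is handed in; nothing more can be done
None
```

I handed the job in at about 14 s on the robot's clock, with no verdict returned: the drawer is pulled out about 12 cm, and the arm is still gripping the bracket upright and centred on the foam pad, pushing with a measured 9 N or so.

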